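# Load the taping machine's carrier and mount its hopper

### The job

Slide the dark steel carrier (the one with the orange upright plate) along the bench, without lifting it, between the guide rails and under the green guard bridge, until its nose rests against the red end stop. Then take the small blue hopper and set it level on the carrier so that the carrier's two brass pegs stand in the holes of its foot and the foot lies flat on the carrier. Leave the carrier at the stop and do not disturb the other things on the bench.

Things in the scene. Friction and masses are not known exactly. Their poses are not given: they have to be found in the camera images.
- station: fixed guide on the bench: two aluminium rails along its y axis, 95 mm apart inside, 10 mm thick, 18 mm high, from y = -60 to +143 mm, crossed by a green bridge. Origin: on the bench under the middle of the bridge; the carrier travels towards +y; z up
- mouth (a point): middle of the flared mouth where the carrier enters, on the bench at station y = -105 mm; the flares are about 150 mm apart here and narrow to 95 mm at y = -60 mm; axes as the station's
- bridge (a point): middle of the underside of the green guard bridge, 35 mm above the bench; the bridge is 164 mm wide (x), 45 mm along y (-22.5 to +22.5 mm), its top 59 mm above the bench
- stop (a point): middle of the near face of the red end stop at its foot, station y = 128 mm; the stop is 11 mm high and fills the gap between the rails
- home (a point): point of the station where the carrier's origin lies when its nose is against the end stop (station x = 0, y = 20.5 mm, z = 0); axes as the station's
- carrier: dark steel plate, 90 mm wide (x), 215 mm long (y), 12 mm thick, 0.6 kg, flat on the bench with its nose (+y end) towards the mouth. An orange upright plate stands at its tail and two brass pegs on its nose half, x = 0, y = 27.5 and 91.5 mm, 9 mm thick, 15 mm high, tops tapered. Passes under the bridge only without a hopper. Origin: centre of the underside; z up
- push_face (a point): middle of the orange plate's flat outer face, flush with the tail, carrier frame (0, -107.5, 30) mm; the plate is 84 mm wide, 8 mm thick, its top 46 mm above the bench, with a sloping brace on its inner side
- seat (a point): point midway between the two pegs on the carrier's top face, carrier frame (0, 59.5, 12) mm; axes as the carrier's. The hopper's origin lies here when it is seated
- hopper: small blue hopper, 0.12 kg: a foot 50 mm wide (x), 84 mm long (y), 12 mm thick, with two round through holes of 12.5 mm at y = -32 and +32 mm, and on its middle an open box 40 by 40 mm outside, walls 3 mm, from 12 to 57 mm above its underside. Either way round fits. Origin: centre of the foot's underside; z up
- green_hopper: green hopper of the same shape; leave alone
- roller: white plastic roller, 60 mm across and 32 mm high, standing on its flat; leave alone
- screwdriver: screwdriver lying on the bench; leave alone
- oil: yellow oil bottle, 48 mm across and 110 mm high; leave alone
There are look-alikes about, which are no part of the job. Leave any pink look-alike of the hopper alone. Of the things shaped like the carrier, the steel one is meant.

How it is judged:
By the outcome, as a careful person would: the job done as asked, in the order asked, and still so for the second after the job is handed in, with the robot touching nothing.
It also fails if it takes over 54 s, if anything falls off the work surface, if the arm or the gripper's body presses on something with over 40 N, if the wrist force passes 120 N, or if a joint passes its speed limit or range.

### The arm

A 6-joint arm with a two-finger parallel gripper is mounted at the origin on the work surface. World frame = base frame: x ahead of the robot, y to its left, z up, the work surface at z = 0. Lengths are in m, angles in rad, forces in N, time in s.
With the tool pointing down it reaches from about 0.375 to 0.9 m from the base axis. Payload 3.1 kg.
Tool frame: the origin (TCP) lies on the centre line of the jaws, within the pads' length; the fingertips stand 19 mm ahead of it and the grasp point (between the pads) is the TCP; z points along the fingers, y is the line along which they close (so a half turn about z gives the same grasp; the last joint's range is limited). The gripper opens to 85 mm and grips with 20 to 120 N. Pads are 22 mm wide; open, the fingers measure 114 mm over their backs; the gripper's body (76 mm by 85 mm) begins 54 mm behind the grasp point. The pads swing forward as they close: fully open they stand 13 mm farther back than shut.
Start: joints at [-0.178, 0.527, 1.433, -0, 1.181, -0.178], TCP at [0.625, 0, 0.25] pointing down, gripper open.
Joint ranges: [-3.08, 3.08], [-0.75, 2.2], [0.22, 2.44], [-1.43, 4.57], [0, 2.65], [-2.85, 2.85]. Speed limits (rad/s): [2.79, 2.79, 3.14, 3.14, 3.14, 3.14].

### API

Orientations are given as a unit quaternion [x, y, z, w].
In Python, from station import manip, cams, sign_off gives the robot as it stands.
- The arm moves only by the tool carry_out, never from a script. Its argument "targets" is a list that holds one entry, the list of rows, each a list of 7 numbers: the shift along the tool's x, y, z in cm, then the turn, a rotation vector about the tool's x, y, z in degrees, then the finger opening in cm, from 0 to 8.54. A call has 1 to 12 rows; each row is the pose to reach, as a shift and turn from the pose commanded when the call began, along the tool's axes at that moment; what a row does not reach only later rows make up. A row lasts 1/12 s, in which the tool goes at most 41.7 mm and 7.16 degrees, less where a joint would pass 70% of its speed; a pose out of reach is approached as far as the arm can. A call with a gripper value outside its range is refused whole. The fingers move at their own pace and stop on an object; "force" is the grip in N (left out, the last holds). Time passes only in rows, so rows that repeat a pose let the fingers close. It gives the time, the measured TCP pose, the force, the opening and the grip force at its end, in the units of the state.
- manip.sense(): the state, without advancing time (a new reading comes with each control period).
- cams.snapshot(name): name is "scene" or "side" or "wrist"; returns the picture (420x560x3 uint8, red, green, blue); there is no depth.
- cams.camera_info(name): a dict with "K" (3x3 intrinsics, pixels), "T" (4x4, takes a point from camera to world coordinates). Camera axes: x right, y down, z forward; pixel columns grow to the right and rows downward; lengths in m; the calibration is good to about 2 mm. The wrist camera is an equidistant fisheye: a pixel r from the principal point sees the ray r / f radians off the axis. A picture is of the moment at which its call begins: read the wrist's pose just before it. camera_info takes no time and is no camera call; for the wrist camera it gives the pose at the moment of the call.
- sign_off(): hands the job in; it is judged then, once.
The state is a dict: "t": time; "q": joint angles; "qd": joint speeds; "tau": joint torques, N m; "tcp_pos": TCP position; "tool_rot": TCP orientation; "force": force on the tool from outside, world axes, zero at the start; "ft_torque": the same for the moment, N m; "finger_gap": opening from 0.0 (shut) to 1.0 (fully open); "gripper_force": force on a finger pad.
Only numpy, scipy, OpenCV 4.12 (cv2) and the standard library are available. Lean on these libraries where they do the work, as an engineer would, in place of code of your own. Each camera call takes 0.05 s, during which the arm holds its last target. There are 200 camera calls.

## Working session

There is one attempt and no reset: what is moved stays moved. The work goes in short steps, Python scripts to look and compute and a tool call to move; the robot and the scene stay as the last step left them, time stands still between calls to the robot, and variables do not carry over. Pictures are saved under pics/ and viewed, at most 10 in all, crops included, and the job is handed in when it is done.

Besides the shell and the picture viewer there is one more tool, called after ">>>" as name([rows], argument=value, ...), one row to a line, values as JSON. carry_out: Moves the arm, as the interface text tells. Its arguments: {"type":"object","properties":{"targets":{"type":"array"},"force":{"type":"number"}},"required":["targets"]}

```bash
ls; mkdir -p pics
python3 - <<'E'
from station import manip,cams
import cv2,numpy as np
for n in ("scene","side","wrist"):
    im=cams.snapshot(n); cv2.imwrite(f"pics/{n}0.png",im[:,:,::-1])
    c=cams.camera_info(n); print(n,np.round(c["K"],1).tolist(),np.round(c["T"],3).tolist())
print(manip.sense())
a=[cv2.imread(f"pics/{n}0.png") for n in("scene","side")]
E
```

```text
pics
scene [[474.1, 0.0, 282.3], [0.0, 474.1, 206.5], [0.0, 0.0, 1.0]] [[-0.124, 0.697, -0.706, 1.529], [0.992, 0.072, -0.103, 0.058], [-0.021, -0.713, -0.701, 1.028], [0.0, 0.0, 0.0, 1.0]]
side [[506.3, 0.0, 284.8], [0.0, 506.3, 211.4], [0.0, 0.0, 1.0]] [[0.952, -0.217, 0.214, 0.286], [-0.305, -0.682, 0.665, -0.946], [0.002, -0.698, -0.716, 1.007], [0.0, 0.0, 0.0, 1.0]]
wrist [[325.2, 0.0, 273.4], [0.0, 325.2, 209.2], [0.0, 0.0, 1.0]] [[1.0, 0.001, -0.002, 0.624], [0.0, -0.959, -0.284, 0.073], [-0.002, 0.284, -0.959, 0.374], [0.0, 0.0, 0.0, 1.0]]
{'t': 0.15, 'q': array([-1.78489258e-01,  5.28231088e-01,  1.43359123e+00,  1.15985619e-05,
        1.18136851e+00, -1.78481567e-01]), 'qd': array([-0.00144083, -0.00288527, -0.00306047,  0.00122546,  0.00113757,
       -0.00030316]), 'tau': array([ 1.17890530e-03, -4.42742836e+01, -1.78276026e+01, -2.15643640e-04,
        5.61750654e-03, -9.84718270e-06]), 'tcp_pos': array([6.24502396e-01, 1.28977593e-04, 2.49576944e-01]), 'tool_rot': array([ 7.07110834e-01,  7.07102276e-01, -4.51341190e-04, -6.59439044e-04]), 'force': array([-0.12168897,  0.14195988, -0.24616407]), 'ft_torque': array([-0.00165663, -0.00173124,  0.01973277]), 'gripper_force': 0.0, 'finger_gap': 0.9979882683507865}
```

View pics/scene0.png

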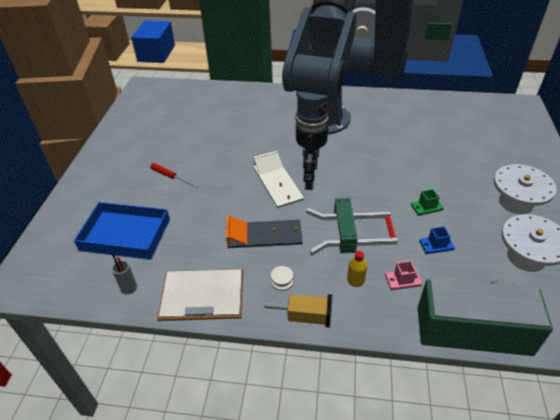

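View pics/side0.png

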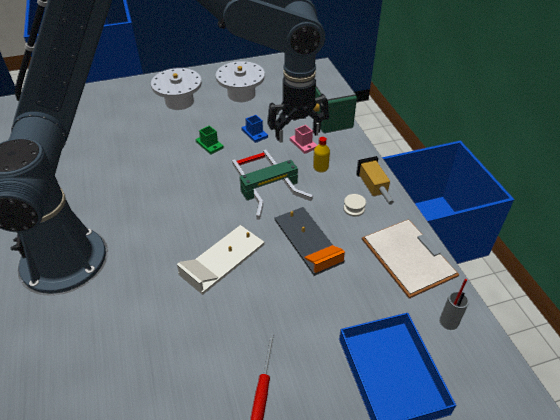

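The scene view shows the carrier at about (265,232) with its orange plate at (237,231). The station is at (352,228), its stop at (391,227), and the blue hopper at (437,239). The side view shows the same layout, with the carrier's nose towards the mouth.

View pics/wrist0.png

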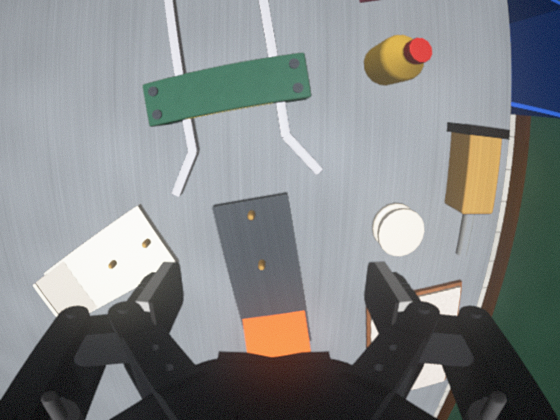

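```bash
cat > h.py <<'E'
import numpy as np,cv2
from station import manip,cams
def ray(n,u,v,c=None):
    c=c or cams.camera_info(n);K,T=np.array(c["K"]),np.array(c["T"])
    x,y=(u-K[0,2])/K[0,0],(v-K[1,2])/K[1,1]
    if n=="wrist":
        r=np.hypot(x,y)+1e-12; d=np.array([x/r*np.sin(r),y/r*np.sin(r),np.cos(r)])
    else: d=np.array([x,y,1.])
    return T[:3,3],T[:3,:3]@(d/np.linalg.norm(d))
def plane(n,u,v,z,c=None):
    o,d=ray(n,u,v,c); return o+d*(z-o[2])/d[2]
def blobs(im,lo,hi,amin=15):
    hsv=cv2.cvtColor(im,cv2.COLOR_RGB2HSV)
    m=cv2.inRange(hsv,np.array(lo),np.array(hi))
    k,l,s,c=cv2.connectedComponentsWithStats(m)
    return [(s[i,4],c[i],s[i,:4],(l==i).astype(np.uint8)) for i in range(1,k) if s[i,4]>=amin]
E
python3 - <<'E'
from h import *
for n in("scene","side","wrist"):
    im=cv2.imread(f"pics/{n}0.png")[:,:,::-1].copy()
    for col,lo,hi in(("orange",(6,190,140),(16,255,255)),("red",(0,170,110),(4,255,255)),("green",(60,100,30),(90,255,255)),("blue",(105,150,60),(120,255,255)),("brass",(15,100,80),(25,255,230))):
        for a,c,s,_ in blobs(im,lo,hi,6 if col=="brass" else 25):
            p=plane(n,*c,.03)
            if .3<p[0]<1 and -.6<p[1]<.6: print(n,col,a,np.round(c,1),s,np.round(p[:2],3))
E
```

```text
scene orange 404 [236.4 229.3] [227 217  20  27] [ 0.629 -0.209]
scene red 93 [161.8 169. ] [151 164  23  12] [ 0.389 -0.506]
scene red 84 [389.8 226.1] [386 216   9  21] [0.571 0.227]
scene red 38 [359.  254.4] [356 252   7   6] [0.686 0.141]
scene green 503 [427.2 202.7] [412 189  31  26] [0.462 0.342]
scene green 712 [345.8 224.9] [335 199  22  53] [0.579 0.102]
scene green 3270 [477.3 331.7] [419 280 133  75] [0.892 0.418]
scene blue 3904 [122.6 230. ] [ 74 202  95  57] [ 0.667 -0.536]
scene blue 573 [437.2 240.9] [420 227  34  26] [0.614 0.355]
scene brass 305 [357.5 269.4] [349 258  18  28] [0.738 0.137]
scene brass 691 [307.5 304.7] [287 295  41  21] [0.861 0.016]
side orange 349 [324.6 254.1] [305 245  39  19] [ 0.628 -0.21 ]
side red 80 [250.4 157.5] [237 153  28  10] [0.549 0.209]
side red 450 [259.7 397.4] [251 374  18  46] [ 0.374 -0.514]
side green 35 [316.6  92.7] [315  87   5  11] [0.861 0.48 ]
side green 805 [339.7 114.1] [321  96  36  36] [0.89  0.336]
side green 449 [208.8 139.6] [196 126  27  28] [0.448 0.333]
side green 836 [266.5 176.4] [240 160  57  39] [0.571 0
[... 600 characters left out ...]
] [0.786 0.156]
wrist green 25 [225.7  67.6] [220  65  13   8] [0.573 0.125]
wrist green 35 [197.9  72.7] [189  70  20   8] [0.543 0.121]
wrist green 214 [165.   86.5] [144  75  42  29] [0.506 0.109]
wrist green 32 [150.8 112.8] [148 105   9  17] [0.489 0.081]
wrist blue 4230 [540.4  56.6] [511   0  49 118] [0.98  0.185]
wrist brass 1823 [390.5  61.3] [365  35  58  49] [0.749 0.138]
wrist brass 3503 [474.4 172.6] [447 134  55  80] [0.869 0.018]
wrist brass 46 [250.6 215.1] [248 211   6   9] [ 0.598 -0.036]
wrist brass 12 [144.2 244.3] [143 242   4   5] [ 0.467 -0.073]
wrist brass 47 [261.  264.9] [258 260   7  10] [ 0.609 -0.097]
wrist brass 10 [110.2 265.5] [109 264   3   4] [ 0.412 -0.105]
```

The wrist view shows the bridge top with corners near (144,85), (305,53), (311,97) and (150,126). The carrier's nose corners are at (213,205) and (288,193), its pegs at (250,215) and (261,265), and the orange plate at about (277,333).

Run:
```python
from h import *
im=cv2.imread("pics/wrist0.png")[:,:,::-1].copy();c=cams.camera_info("wrist")
def rect(lo,hi,z,box):
    x0,x1,y0,y1=box; sub=np.zeros_like(im)+255; sub[y0:y1,x0:x1]=im[y0:y1,x0:x1]
    b=max(blobs(sub,lo,hi),key=lambda b:b[0])
    m=cv2.morphologyEx(b[3],cv2.MORPH_CLOSE,np.ones((5,5)))
    k=max(cv2.findContours(m,0,cv2.CHAIN_APPROX_NONE)[0],key=len)[:,0]
    P=np.array([plane("wrist",u,v,z,c)[:2] for u,v in k],np.float32)
    r=cv2.minAreaRect(P*1000);print(b[0],np.round(r[0],1),np.round(r[1],1),round(r[2],2));print(np.round(cv2.boxPoints(r)).tolist())
rect((60,60,20),(95,255,200),.059,(130,330,40,140))
rect((95,0,30),(125,110,105),.012,(195,330,180,312))
for n,u,v,z in [("nL",213,205.5,12),("nR",288,193,12),("p1",250.6,215.1,19),("p2",261,264.9,19),("oL",243,318,46),("oR",305,311,46),
 ("railLend",198,151,18),("railRend",280,135,18),("flareL",181,194,18),("flareR",320,168,18),("railLtop",174,2,18),("railRtop",261,2,18)]:
    print(n,np.round(plane("wrist",u,v,z/1000,c)[:2]*1000,1))
def tri(a,b):
    o1,d1=ray("scene",*a);o2,d2=ray("side",*b)
    A=np.c_[d1,-d2];s=np.linalg.lstsq(A,o2-o1,rcond=None)[0];p,q=o1+s[0]*d1,o2+s[1]*d2
    return np.round((p+q)*500,1),round(np.linalg.norm(p-q)*1000,1)
print("orange",tri((236.4,229.3),(324.6,254.1)));print("red",tri((389.8,226.1),(250.4,157.5)));print("blue",tri((437.2,240.9),(254.4,128.4)));print("bridge",tri((345.8,224.9),(266.5,176.4)))
```

```text
6911 [575.1 100.7] [162.1  45.1] 9.1
[[491.0, 110.0], [499.0, 66.0], [659.0, 91.0], [652.0, 136.0]]
74 [607.  -20.3] [43.5  2.6] 10.63
[[585.0, -23.0], [586.0, -26.0], [629.0, -18.0], [628.0, -15.0]]
nL [552.3 -29.6]
nR [639.7 -14.7]
p1 [596.9 -39.1]
p2 [ 608.  -102.4]
oL [ 586.  -162.7]
oR [ 661.2 -152. ]
railLend [539.   35.2]
railRend [630.2  51.8]
flareL [516.1 -14.1]
flareR [674.8  15.5]
railLtop [511.3 210.2]
railRtop [609.5 202.6]
orange (array([ 628.2, -209.1,   28.7]), np.float64(0.2))
red (array([553.8, 230.1,  12.1]), np.float64(0.2))
blue (array([602.8, 359. ,  18.9]), np.float64(1.8))
bridge (array([573.3, 105.8,  29.8]), np.float64(11.0))
```

Measured in world coordinates (mm):

| Item | Position | Yaw | Check |
|---|---|---|---|
| Station origin | (575, 101) | 9.1° | bridge measures 162×45; stop comes out at (554, 230), as expected |
| Carrier origin | ≈(613, −129) | ≈9.7° | pegs 64 mm apart |

The carrier is almost in line with the station and needs about 253 mm of travel. I'll go behind the orange plate.

>>> carry_out([
  [[-3.5,0.1,0,0,0,-3,4.5],[-7,0.3,0,0,0,-6,4.5],[-10.5,0.4,0,0,0,-9.3,4.5],[-14,0.6,1,0,0,-9.3,4.5],[-17.5,0.8,3,0,0,-9.3,4.5],[-21,0.9,5,0,0,-9.3,4.5],[-24,1,7,0,0,-9.3,4.5],[-26.5,1.1,10,0,0,-9.3,4.5],[-26.5,1.1,14,0,0,-9.3,4.5],[-26.5,1.1,18,0,0,-9.3,4.5],[-26.5,1.1,21.5,0,0,-9.3,4.5],[-26.5,1.1,21.5,0,0,-9.3,4.5]],
])

```text
t: 1.15
tcp_pos: [0.63, -0.262, 0.0261]
tool_rot: [0.648, 0.762, -0.001, -0.009]
force: [-1.5, 0.4, -0.7]
finger_gap: 0.525
gripper_force: 0.0
```

Run:
```python
from h import *
im=cams.snapshot("wrist"); cv2.imwrite("pics/w1.png",im[:,:,::-1]);s=manip.sense()
print(s["tcp_pos"],s["tool_rot"],s["force"],s["finger_gap"],s["t"])
```

```text
[ 0.63227464 -0.26292427  0.03009622] [ 0.64757162  0.76198165 -0.00087081 -0.00584805] [-0.40302433  0.80372561 -1.14842141] 0.5213923664718272 1.2
```

View pics/w1.png

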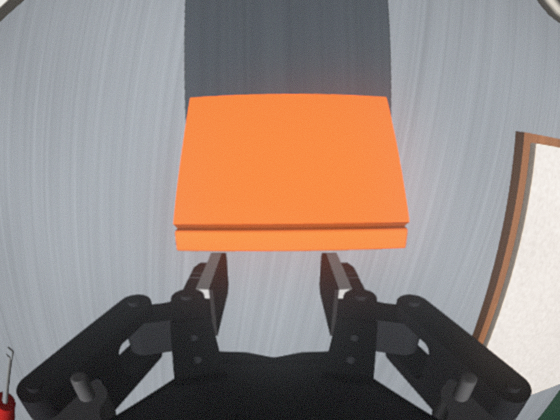

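The plate's upper edge runs from (176,226) to (408,224), square to the fingers. It is about 6 mm to the right of the jaw centre while the arm is still settling.

Run:
```python
from h import *
a=np.radians(9.1);R=np.array([[np.cos(a),-np.sin(a)],[np.sin(a),np.cos(a)]])
cams.snapshot("side")
c=cams.camera_info("wrist")
L,Rr=[plane("wrist",u,v,.046,c)[:2]*1000 for u,v in((176,226),(408,224))]
print(L,Rr,np.linalg.norm(L-Rr),np.degrees(np.arctan2(*(Rr-L)[::-1])))
for p in(L,Rr,manip.sense()["tcp_pos"][:2]*1000):print("station",R.T@(p-[575.1,100.7]))
print(manip.sense()["tcp_pos"],c["T"][:3,3])
```

```text
[ 592.54281702 -237.50872285] [ 679.90522065 -222.43092524] 88.65398777671734 9.792160486769344
station [ -36.26715958 -336.71068474]
station [  52.38035928 -335.63972811]
station [   1.35386307 -369.88970534]
[ 0.63493786 -0.26432008  0.03371495] [ 0.62274542 -0.19248531  0.15797336]
```

>>> carry_out([
  [[0.7,0.1,0,0,0,0,4.5],[1.4,0.2,0,0,0,0,4.5],[2.0,0.3,0,0,0,0,4.5],[2.8,0.3,0,0,0,0,4.5],[3.8,0.3,0,0,0,0,4.5],[5,0.3,0,0,0,0,4.5],[6.2,0.3,0,0,0,0,4.5],[7.4,0.3,0,0,0,0,4.5],[8.6,0.3,0,0,0,0,4.5],[9.6,0.3,0,0,0,0,4.5],[10.4,0.3,0,0,0,0,4.5],[11,0.3,0,0,0,0,4.5]],
])

```text
t: 2.25
tcp_pos: [0.624, -0.1575, 0.0387]
tool_rot: [0.647, 0.763, 0.0, 0.005]
force: [1.1, -7.0, 3.7]
finger_gap: 0.524
gripper_force: 3.4
```

Run:
```python
from h import *
a=np.radians(9.1);R=np.array([[np.cos(a),-np.sin(a)],[np.sin(a),np.cos(a)]])
im=cams.snapshot("wrist"); c=cams.camera_info("wrist");cv2.imwrite("pics/w2.png",im[:,:,::-1]);s=manip.sense()
print(s["tcp_pos"],R.T@(s["tcp_pos"][:2]*1000-[575.1,100.7]),s["force"],s["t"])
for a,p,st,_ in blobs(im,(15,100,80),(25,255,230),20):
    print(a,p,R.T@(plane("wrist",*p,.02,c)[:2]*1000-[575.1,100.7]))
```

```text
[ 0.62368139 -0.15622256  0.03863275] [   7.33555478 -261.37242474] [ 0.71372886 -3.59971724  4.92415076] 2.3
113 [ 4.9380531  75.68141593] [-142.2346603  -154.23096844]
```

View pics/w2.png

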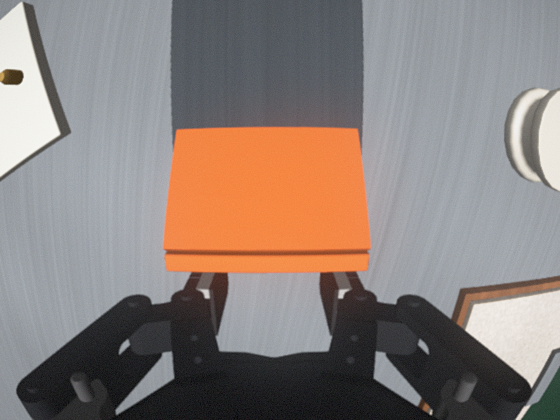

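The plate edge now runs from (165,250) to (370,250) with both fingers against it. The nose is entering the rails with only 4–7 N of force. I'll continue the push.

>>> carry_out([
  [[0.8,0,0,0,0,0,4.5],[1.8,-0.1,0,0,0,0,4.5],[3,-0.2,0,0,0,0,4.5],[4.2,-0.3,0,0,0,0,4.5],[5.4,-0.4,0,0,0,0,4.5],[6.6,-0.4,0,0,0,0,4.5],[7.8,-0.4,0,0,0,0,4.5],[9,-0.4,0,0,0,0,4.5],[10.2,-0.4,0,0,0,0,4.5],[11.4,-0.4,0,0,0,0,4.5],[12.3,-0.4,0,0,0,0,4.5],[13,-0.4,0,0,0,0,4.5]],
])

```text
t: 3.3
tcp_pos: [0.5995, -0.0296, 0.0384]
tool_rot: [0.647, 0.763, 0.001, 0.005]
force: [1.5, -8.8, 5.7]
finger_gap: 0.529
gripper_force: 4.2
```

```bash
cat >> h.py <<'E'
A=np.radians(9.1);RS=np.array([[np.cos(A),-np.sin(A)],[np.sin(A),np.cos(A)]])
st=lambda p:RS.T@(np.array(p)[:2]*1000-[575.1,100.7])
E
python3 - <<'E'
from h import *
for n in("scene","side"): cv2.imwrite(f"pics/{n}3.png",cams.snapshot(n)[:,:,::-1])
s=manip.sense(); print(s["tcp_pos"],st(s["tcp_pos"]),s["force"],s["t"])
a=cv2.imread("pics/scene3.png")[180:280,290:430];b=cv2.imread("pics/side3.png")[130:270,200:360]
cv2.imwrite("pics/c3.png",np.hstack([cv2.resize(x,(400,400),interpolation=cv2.INTER_CUBIC) for x in(a,b)]))
E
```

```text
[ 0.59856722 -0.0281622   0.03780931] [   2.79126296 -130.95184362] [ 2.4160218  -2.58736341  1.20380324] 3.4
```

View pics/c3.png

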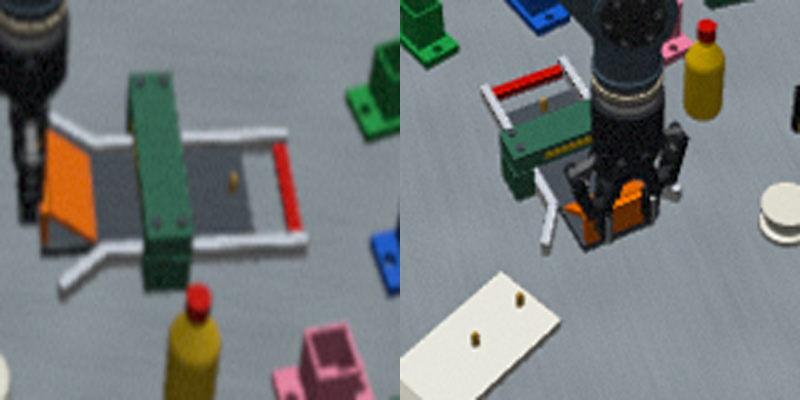

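In both crops the carrier is straight between the rails and under the bridge. There is a gap of roughly 30 mm between its nose and the red stop, so I'll creep up to it.

>>> carry_out([
  [[0.7,0,0,0,0,0,4.5],[1.4,0,0,0,0,0,4.5],[2,0,0,0,0,0,4.5],[2.4,0,0,0,0,0,4.5],[2.7,0,0,0,0,0,4.5],[3.0,0,0,0,0,0,4.5],[3.2,0,0,0,0,0,4.5],[3.3,0,0,0,0,0,4.5]],
])

```text
t: 4.07
tcp_pos: [0.5935, 0.0024, 0.0375]
tool_rot: [0.647, 0.762, 0.001, 0.004]
force: [1.0, -8.8, 7.2]
finger_gap: 0.531
gripper_force: 4.6
```

>>> carry_out([
  [[0.1,0,0,0,0,0,4.5],[0.2,0,0,0,0,0,4.5],[0.3,0,0,0,0,0,4.5]],
])

```text
t: 4.32
tcp_pos: [0.5933, 0.0042, 0.0376]
tool_rot: [0.647, 0.763, 0.0, 0.004]
force: [0.3, -15.5, 6.4]
finger_gap: 0.525
gripper_force: 7.7
```

>>> carry_out([
  [[0.1,0,0,0,0,0,4.5],[0.2,0,0,0,0,0,4.5],[0.2,0,0,0,0,0,4.5],[0.2,0,0,0,0,0,4.5]],
])

```text
t: 4.65
tcp_pos: [0.5933, 0.0042, 0.0376]
tool_rot: [0.647, 0.763, -0.0, 0.005]
force: [0.7, -18.0, 7.0]
finger_gap: 0.532
gripper_force: 9.1
```

The tool no longer advances while the force rises, so the nose is on the stop. I'll back off and rise.

>>> carry_out([
  [[-1.5,0,0,0,0,0,4.5],[-3,0,0,0,0,0,4.5],[-4,0,-1,0,0,0,4.5],[-4,0,-4,0,0,0,5],[-4,0,-8,0,0,0,6],[-4,0,-12,0,0,0,7],[-3,0,-16,0,0,0,8],[0,0,-18,0,0,0,8.5],[3,0,-20,0,0,0,8.5],[6,0,-22,0,0,0,8.5],[9.5,0,-22,0,0,0,8.5],[13,0,-22,0,0,0,8.5]],
])

```text
t: 5.65
tcp_pos: [0.5689, 0.1388, 0.2576]
tool_rot: [0.648, 0.762, 0.001, 0.001]
force: [0.9, 0.4, -0.7]
finger_gap: 0.993
gripper_force: 0.0
```

>>> carry_out([
  [[3,0.8,0,0,0,0,8.5],[6,1.8,0,0,0,0,8.5],[9,3,0,0,0,0,8.5],[11,4,0,0,0,0,8.5],[12,5,0,0,0,0,8.5],[12,5,0,0,0,0,8.5],[12,5,0,0,0,0,8.5],[12,5,0,0,0,0,8.5]],
])

```text
t: 6.32
tcp_pos: [0.5981, 0.2632, 0.2551]
tool_rot: [0.648, 0.762, -0.001, -0.001]
force: [0.1, -0.9, 0.9]
finger_gap: 0.993
gripper_force: 0.0
```

Run:
```python
from h import *
im=cams.snapshot("wrist"); c=cams.camera_info("wrist");np.save("c4.npy",c["T"]);cv2.imwrite("pics/w4.png",im[:,:,::-1]);s=manip.sense()
print(s["tcp_pos"],s["tool_rot"],s["t"],s["qd"].max())
for a,p,b,_ in blobs(im,(15,100,80),(25,255,230),12)+blobs(im,(105,150,50),(122,255,255),60): print(a,p,b,plane("wrist",*p,.019,c)*1000,st(plane("wrist",*p,.019,c)))
```

```text
[0.59825276 0.26287773 0.25523302] [ 6.47814221e-01  7.61797887e-01 -7.04788286e-04 -4.66418007e-04] 6.3667 0.002661435758299226
945 [472.76084656 144.96825397] [454 128  38  34] [836.42038275 353.15526377  19.        ] [297.95919049 207.94788636]
38 [231.57894737 217.68421053] [229 214   6   9] [555.60926043 211.16734394  19.        ] [ -1.77412375 112.1595983 ]
42 [233.88095238 266.78571429] [231 263   6   9] [565.92257318 147.86465658  19.        ] [-1.60244703 48.02251718]
445 [362.34606742 300.0741573 ] [353 274  23  55] [739.76691356 123.67693901  19.        ] [166.22837223  -3.35565397]
284 [234.66197183 295.95070423] [197 293  75   6] [571.64235393 105.48442576  19.        ] [-2.65743194  5.27106267]
491 [423.66802444 377.54989817] [408 363  32  30] [901.71971298 -23.43926191  19.        ] [ 302.87518842 -174.2343637 ]
15 [128.4        379.66666667] [127 377   4   6] [ 407.81888907 -108.68675419   19.        ] [-198.29188289 -180.29451485]
2750 [292.17527273  95.47927273] [267  58  51  76] [601.67817748 360.05714225  19.        ] [ 67.26308375 251.88926996]
322 [533.08385093 233.05279503] [503 221  55  20] [1000.17475275  255.93715498   19.        ] [444.27668817  86.05430881]
```

View pics/w4.png

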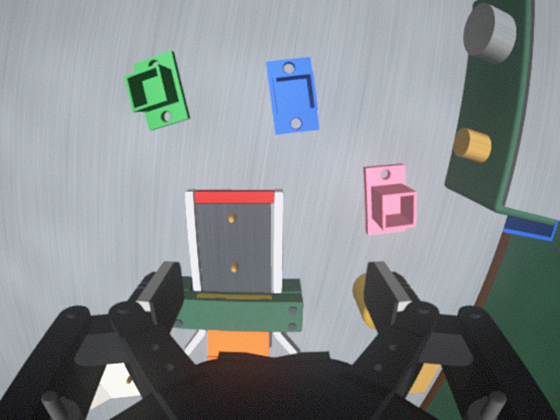

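Both brass pegs, at (232,218) and (234,267), come out at station y = 112 and 48, which is exactly home. The carrier is therefore against the red stop. The blue hopper stands upright with foot holes at (289,68) and (296,124).

```bash
cat >> h.py <<'E'
def holes(im,box,lo=(105,150,50),hi=(122,255,255)):
    "dark/grey round holes inside the blue foot: centroids of non-blue islands"
    x0,x1,y0,y1=box; s=im[y0:y1,x0:x1]
    m=cv2.inRange(cv2.cvtColor(s,cv2.COLOR_RGB2HSV),np.array(lo),np.array(hi))
    k,l,q,c=cv2.connectedComponentsWithStats(255-m)
    return [(q[i,4],c[i]+[x0,y0]) for i in range(1,k) if 25<q[i,4]<400]
def tool(p,s):
    from scipy.spatial.transform import Rotation as Ro
    return Ro.from_quat(s["tool_rot"]).inv().apply(np.array(p)-s["tcp_pos"])*100
E
python3 - <<'E'
from h import *
im=cv2.imread("pics/w4.png")[:,:,::-1].copy();c=cams.camera_info("wrist");s=manip.sense()
for a,p in holes(im,(260,325,50,140)): print(a,p,plane("wrist",*p,.012,c)*1000)
P=[plane("wrist",*p,.012,c) for p in((289,68),(296,124))]
print(np.linalg.norm(P[0]-P[1]))
m=(P[0]+P[1])/2;d=P[0]-P[1];print(m,np.degrees(np.arctan2(-d[0],d[1])),tool([m[0],m[1],.04],s))
T=c["T"]
for u,v in((274,75),(315,74),(316,112)): print(plane("wrist",u,v,.057,c)*1000)
print(s["tcp_pos"],s["t"])
E
```

```text
106 [288.47169811  67.97169811] [592.83029846 390.8513811   12.        ]
141 [301.95035461  85.05673759] [610.74472969 374.18246847  12.        ]
119 [295.51260504 122.94957983] [610.81999252 330.53506954  12.        ]
0.06408601664375671
[0.60248538 0.36018955 0.012     ] 16.4490197564059 [ 9.54110346  2.01741352 21.51801542]
[579.26857105 374.65952686  57.        ]
[618.4602144  382.79219074  57.        ]
[625.80407355 345.44466818  57.        ]
[0.59825276 0.26287773 0.25523302] 6.3667
```

>>> carry_out([
  [[0,0.6,0,0,0,-2.5,8.5],[0,1.3,0,0,0,-5,8.5],[0,2,0,0,0,-7.3,8.5],[0,2,0,0,0,-7.3,8.5],[0,2,0,0,0,-7.3,8.5],[0,2,0,0,0,-7.3,8.5]],
])

```text
t: 6.87
tcp_pos: [0.6181, 0.2664, 0.2552]
tool_rot: [0.598, 0.801, -0.0, -0.0]
force: [0.3, -0.5, -0.3]
finger_gap: 0.998
gripper_force: 0.0
```

Run:
```python
from h import *
im=cams.snapshot("wrist"); c=cams.camera_info("wrist");cv2.imwrite("pics/w5.png",im[:,:,::-1]);s=manip.sense()
print(s["tcp_pos"],s["tool_rot"],s["t"])
b=max(blobs(im[:200].copy(),(105,150,50),(122,255,255),300),key=lambda b:b[0]);x,y,w,h=b[2];print(b[0],b[1],b[2])
H=[(a,p) for a,p in holes(im,(x-5,x+w+5,y-5,y+h+5)) if a<500]
for a,p in H: print(a,p,tool(plane("wrist",*p,.012,c),s))
k=cv2.findContours(b[3],0,cv2.CHAIN_APPROX_NONE)[0][0][:,0]
P=np.array([tool(plane("wrist",u,v,.012,c),s)[:2]*10 for u,v in k],np.float32);print(cv2.minAreaRect(P))
```

```text
[0.61809982 0.26660379 0.25529126] [ 5.98159297e-01  8.01377055e-01 -3.85229762e-04 -3.49633542e-04] 6.9167
2749 [284.82429975  96.20989451] [264  60  43  73]
105 [284.47619048  68.33333333] [12.68962725  1.13782411 24.32922393]
50 [292.02  78.58] [11.52243178  1.97509888 24.3282406 ]
117 [284.51282051 123.64102564] [ 6.40184903  1.15600699 24.32857934]
((95.67501831054688, 12.2434663772583), (82.00863647460938, 47.160255432128906), 0.0727371796965599)
```

>>> carry_out([
  [[3,0.4,0,0,0,0,8.5],[6,0.8,2,0,0,0,8.5],[8.5,1.1,4,0,0,0,8.5],[9.5,1.2,7,0,0,0,8.5],[9.5,1.2,10.5,0,0,0,8.5],[9.5,1.2,14,0,0,0,8.5],[9.5,1.2,17,0,0,0,8.5],[9.5,1.2,19.5,0,0,0,8.5],[9.5,1.2,21,0,0,0,8.5],[9.5,1.2,21.5,0,0,0,8.5],[9.5,1.2,21.5,0,0,0,8.5]],
])

```text
t: 7.83
tcp_pos: [0.6024, 0.3613, 0.0392]
tool_rot: [0.598, 0.802, -0.001, -0.001]
force: [-0.1, -0.4, -0.6]
finger_gap: 0.994
gripper_force: 0.0
```

Run:
```python
from h import *
im=cams.snapshot("wrist"); cv2.imwrite("pics/w6.png",im[:,:,::-1]);s=manip.sense()
print(s["tcp_pos"],s["force"],s["t"])
```

```text
[0.6035091  0.36180267 0.04083555] [0.37785866 0.07277091 1.16291262] 7.8833
```

View pics/w6.png

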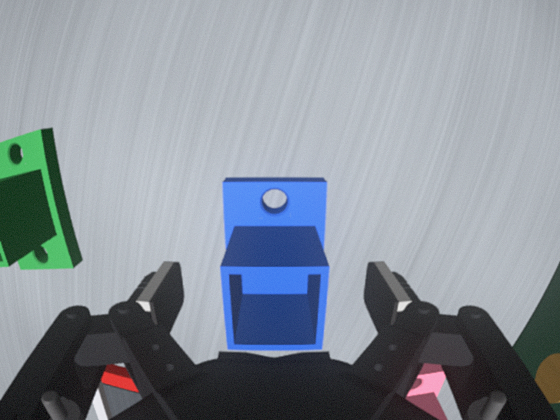

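The hopper sits square between the open jaws, with its box spanning columns 222–328 and the jaw centre at about 273. I'll grip it and lift.

>>> carry_out([
  [[0,0,0,0,0,0,3.5],[0,0,0,0,0,0,3.5],[0,0,0,0,0,0,3.5],[0,0,0,0,0,0,3.5],[0,0,0,0,0,0,3.5],[0,0,0,0,0,0,3.5]],
], force=35)

```text
t: 8.38
tcp_pos: [0.6039, 0.3621, 0.042]
tool_rot: [0.598, 0.802, 0.001, 0.001]
force: [-0.8, -0.5, 6.5]
finger_gap: 0.464
gripper_force: 37.6
```

>>> carry_out([
  [[0,0,-1,0,0,0,3.5],[0,0,-3,0,0,0,3.5],[0,0,-6,0,0,0,3.5],[0,0,-9,0,0,0,3.5],[0,0,-12,0,0,0,3.5],[0,0,-12,0,0,0,3.5]],
], force=35)

```text
t: 8.88
tcp_pos: [0.6068, 0.3634, 0.1679]
tool_rot: [0.598, 0.802, 0.006, 0.003]
force: [1.6, 0.5, -0.4]
finger_gap: 0.468
gripper_force: 37.0
```

Run:
```python
from h import *
s=manip.sense()
print(s["tcp_pos"],s["tool_rot"],s["t"],s["gripper_force"],s["finger_gap"])
# seat from earlier peg fit; view pose: TCP 95.5 mm short of seat along station y at z=.255
d=np.array([-np.sin(A),np.cos(A)])
seat=np.array([.5606,.1797]); v=seat-d*.0955; print("view",v,tool([*v,.255],s),"seat",tool([*seat,.255],s))
```

```text
[0.60675733 0.36337499 0.16788025] [0.59753086 0.80181965 0.00555666 0.00335272] 8.8833 37.004581689834595 0.46789031418612753
view [0.5757041  0.08540198] [-25.73827882 -10.80885563  -8.8848805 ] seat [-16.27025239  -9.56058234  -8.85678591]
```

>>> carry_out([
  [[-1,-0.4,-3,0,0,0,3.5],[-4,-1.6,-5.5,0,0,1,3.5],[-7,-2.9,-7.5,0,0,2,3.5],[-10,-4.2,-8.7,0,0,3,3.5],[-13,-5.5,-8.7,0,0,4,3.5],[-16,-6.8,-8.7,0,0,5,3.5],[-19,-8,-8.7,0,0,6,3.5],[-22,-9.3,-8.7,0,0,7.4,3.5],[-24.5,-10.3,-8.7,0,0,7.4,3.5],[-25.7,-10.8,-8.7,0,0,7.4,3.5],[-25.7,-10.8,-8.7,0,0,7.4,3.5],[-25.7,-10.8,-8.7,0,0,7.4,3.5]],
])

```text
t: 9.88
tcp_pos: [0.5728, 0.0845, 0.2471]
tool_rot: [0.649, 0.761, 0.0, -0.001]
force: [0.5, 0.7, -1.5]
finger_gap: 0.465
gripper_force: 36.8
```

>>> carry_out([
  [[0,0,0,0,0,0,3.5],[0,0,0,0,0,0,3.5],[0,0,0,0,0,0,3.5]],
])

```text
t: 10.13
tcp_pos: [0.573, 0.0859, 0.2472]
tool_rot: [0.647, 0.762, 0.0, -0.0]
force: [-0.2, 0.4, -1.0]
finger_gap: 0.458
gripper_force: 36.8
```

```bash
cat > pegs.py <<'E'
from h import *
import sys
im=cams.snapshot("wrist"); c=cams.camera_info("wrist");cv2.imwrite(sys.argv[1],im[:,:,::-1]);s=manip.sense()
print(s["tcp_pos"],s["tool_rot"],s["t"],s["force"])
for a,p,b,_ in blobs(im,(15,100,80),(25,255,230),12):
    print(a,p.round(1),b,tool(plane("wrist",*p,.024,c),s).round(2),st(plane("wrist",*p,.024,c)).round(1))
E
python3 pegs.py pics/w7.png
```

```text
[0.57300617 0.08580348 0.24720185] [ 6.47437396e-01  7.62118629e-01  6.20112479e-05 -9.85533745e-05] 10.1833 [ 0.2634801  -1.03281303 -1.24206651]
572 [512.3   8.2] [493   0  36  22] [24.32 30.99 22.32] [304.6 230. ]
32 [277.   66.9] [274  63   8   8] [12.53  0.27 22.32] [ -2.2 111. ]
25 [277.1 125. ] [274 122   7   7] [ 6.29  0.29 22.32] [-1.8 48.6]
1286 [429.  168.6] [407 146  59  49] [ 1.96 18.07 22.32] [176.2   6. ]
29 [282. 151.] [268 151  29   1] [ 3.5   0.82 22.32] [ 3.7 20.7]
1221 [466.2 266.2] [448 233  61  72] [-11.07  26.18  22.32] [ 257.8 -124.1]
14 [475.5 305. ] [469 305  14   1] [-17.81  29.92  22.32] [ 295.4 -191.4]
```

View pics/w7.png

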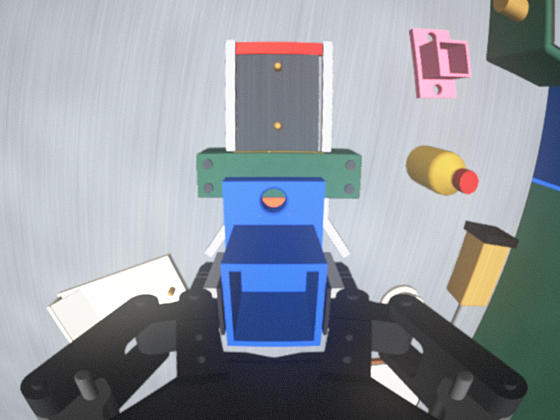

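The pegs are at (277,67) and (277,125), in line with the tool. The hopper is square in the jaws with its front hole at (274,198). Correcting sideways by about 2 mm for the bias seen at the grasp, I'll hover just above the pegs and look through the hole.

>>> carry_out([
  [[2,0.1,0,0,0,0,3.5],[5,0.2,0,0,0,0,3.5],[8,0.4,1,0,0,0,3.5],[9.4,0.5,4,0,0,0,3.5],[9.4,0.5,7.5,0,0,0,3.5],[9.4,0.5,11,0,0,0,3.5],[9.4,0.5,14,0,0,0,3.5],[9.4,0.5,16,0,0,0,3.5],[9.4,0.5,16.8,0,0,0,3.5],[9.4,0.5,16.8,0,0,0,3.5],[9.4,0.5,16.8,0,0,0,3.5],[9.4,0.5,16.8,0,0,0,3.5]],
])

```text
t: 11.18
tcp_pos: [0.5643, 0.1785, 0.0809]
tool_rot: [0.648, 0.762, 0.001, 0.001]
force: [-0.1, -1.1, -0.8]
finger_gap: 0.467
gripper_force: 36.9
```

```bash
python3 pegs.py pics/w8.png
python3 - <<'E'
import cv2,numpy as np
a=cv2.imread("pics/w8.png"); b=cv2.imread("pics/w6.png")
cv2.imwrite("pics/c8.png",cv2.resize(a[150:300,200:350],(600,600),interpolation=cv2.INTER_CUBIC))
E
```

```text
[0.56434846 0.17850144 0.08109505] [0.64802867 0.76161359 0.00139432 0.0012782 ] 11.2333 [ 0.48561108  0.61339562 -1.54109052]
4231 [496.4 321.3] [456 280  91  97] [-7.91 18.68  5.78] [188.9  -0.2]
32 [222.8 338.2] [221 335   5   7] [-7.58 -3.66  5.7 ] [-34.6   2.7]
33 [323.9 338. ] [322 335   5   7] [-7.58  3.49  5.72] [37.   2.8]
630 [529.5 404.7] [510 384  45  36] [-23.42  31.73   5.83] [ 319.6 -155. ]
```

View pics/c8.png

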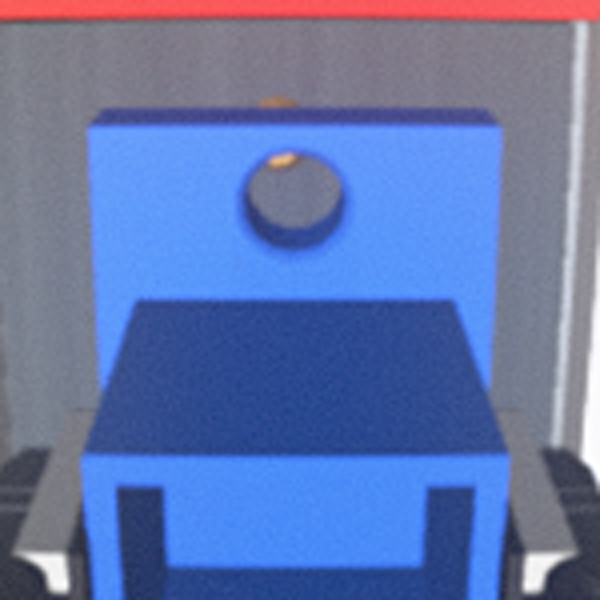

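Through the hole the peg shows at crop (282,160), and beyond the foot edge at (279,100). The hole centre is at crop (296,200). The peg lies about 2 mm to the left, so I'll compute both offsets from rays.

Run:
```python
from h import *
c=cams.camera_info("wrist");s=manip.sense()
t=lambda u,v,z:tool(plane("wrist",u,v,z,c),s).round(2)*10
print(t(270.5,192,.027),t(269.8,175,.027),t(269.8,175,.020))
print(t(274,200,.051),t(273.8,187,.051),t(273.8,213,.051), t(222,181.5,.051),t(325,181.5,.051), s["tcp_pos"])
```

```text
[30.4 -2.5 54.1] [40.1 -2.9 54.1] [38.8 -3.  61.1]
[32.1 -0.6 30.1] [38.7 -0.7 30.1] [25.4 -0.7 30.1] [ 41.5 -25.9  30. ] [41.5 24.3 30.2] [0.56434846 0.17850144 0.08109505]
```

I've used all 10 picture views, so from here I check numerically. The correction is +1.6 mm in x and −1.9 mm in y.

>>> carry_out([
  [[0.1,-0.1,0,0,0,0,3.5],[0.15,-0.2,0.2,0,0,0,3.5],[0.15,-0.2,0.4,0,0,0,3.5],[0.15,-0.2,0.4,0,0,0,3.5],[0.15,-0.2,0.4,0,0,0,3.5]],
])

```text
t: 11.65
tcp_pos: [0.5606, 0.1793, 0.0754]
tool_rot: [0.648, 0.762, -0.0, -0.0]
force: [0.2, 0.4, -1.1]
finger_gap: 0.462
gripper_force: 36.9
```

```bash
cat > chk.py <<'E'
from h import *
im=cams.snapshot("wrist"); c=cams.camera_info("wrist");s=manip.sense();cv2.imwrite("pics/w9.png",im[:,:,::-1])
t=lambda u,v,z:(tool(plane("wrist",u,v,z,c),s)*10).round(1)
print(s["tcp_pos"],s["tool_rot"],s["force"],s["t"])
z=s["tcp_pos"][2]-.030
sub=im[150:230,235:315].copy()
for a,p,b,_ in blobs(sub,(8,90,60),(28,255,255),4): print("brass",a,p+[235,150],b[:4]+[235,150,0,0],t(*(p+[235,150]),.027))
for a,p in holes(im,(235,315,172,228)): print("hole",a,p,t(*p,z))
E
python3 chk.py
```

```text
[0.56069835 0.1792765  0.07533257] [ 6.48135099e-01  7.61525372e-01 -1.29333126e-05 -1.24950255e-06] [ 0.44976794  0.32011172 -0.80075237] 11.7
brass 59 [274.84745763 192.08474576] [269 189  12   7] [31.8 -0.1 48.3]
hole 391 [272.94629156 197.43478261] [33.5 -1.1 30. ]
```

>>> carry_out([
  [[0.03,0.05,0.2,0,0,0,3.5],[0.03,0.05,0.5,0,0,0,3.5],[0.03,0.05,0.8,0,0,0,3.5],[0.03,0.05,0.8,0,0,0,3.5]],
])

```text
t: 12.03
tcp_pos: [0.5606, 0.1796, 0.0665]
tool_rot: [0.648, 0.762, -0.001, -0.001]
force: [0.1, -0.3, -1.9]
finger_gap: 0.464
gripper_force: 36.9
```

```bash
python3 chk.py
```

```text
[0.56075634 0.1796218  0.06669204] [ 6.48143548e-01  7.61517903e-01 -4.78469172e-04 -4.42889339e-04] [ 0.93835104  0.16021576 -1.76945823] 12.0833
brass 116 [274.77586207 194.52586207] [269 189  13  12] [32.5 -0.2 39.7]
hole 380 [272.99210526 197.43157895] [33.5 -1.1 30. ]
```

>>> carry_out([
  [[0,-0.02,0.2,0,0,0,3.5],[0,-0.02,0.4,0,0,0,3.5],[0,-0.02,0.6,0,0,0,3.5],[0,-0.02,0.8,0,0,0,3.5],[0,-0.02,1.0,0,0,0,3.5],[0,-0.02,1.0,0,0,0,3.5]],
])

```text
t: 12.58
tcp_pos: [0.5607, 0.1796, 0.0568]
tool_rot: [0.648, 0.762, -0.0, -0.0]
force: [-0.4, -0.6, -2.3]
finger_gap: 0.461
gripper_force: 36.9
```

No contact force yet, so I'll keep lowering gently.

>>> carry_out([
  [[0,0,0.1,0,0,0,3.5],[0,0,0.2,0,0,0,3.5],[0,0,0.3,0,0,0,3.5],[0,0,0.3,0,0,0,3.5]],
])

```text
t: 12.92
tcp_pos: [0.5609, 0.1797, 0.0542]
tool_rot: [0.648, 0.762, -0.0, -0.0]
force: [0.2, 0.9, -1.7]
finger_gap: 0.463
gripper_force: 36.9
```

```bash
python3 chk.py
```

```text
[0.5609124  0.17964905 0.05421962] [ 6.48105713e-01  7.61550378e-01 -6.36244558e-05 -5.26683264e-05] [ 0.20016374  0.37090014 -1.70656798] 12.9667
brass 181 [273.92265193 198.39226519] [268 190  14  17] [33.7 -0.6 27.2]
hole 48 [242.04166667 184.79166667] [ 39.8 -16.1  30. ]
hole 26 [255.80769231 184.        ] [40.2 -9.4 30. ]
```

>>> carry_out([
  [[0,0,0.1,0,0,0,3.5],[0,0,0.2,0,0,0,3.5],[0,0,0.3,0,0,0,3.5],[0,0,0.3,0,0,0,3.5]],
])

```text
t: 13.3
tcp_pos: [0.561, 0.1797, 0.0539]
tool_rot: [0.648, 0.762, 0.0, 0.0]
force: [-4.8, -0.8, 15.0]
finger_gap: 0.464
gripper_force: 38.8
```

The force rises at z = 53.9 mm, which matches the expected seated height of 54. I'll release and withdraw straight up.

>>> carry_out([
  [[0,0,-0.3,0,0,0,3.5],[0,0,-0.3,0,0,0,4.5],[0,0,-0.3,0,0,0,6],[0,0,-0.3,0,0,0,7],[0,0,-0.3,0,0,0,7],[0,0,-1.5,0,0,0,7],[0,0,-4,0,0,0,7],[0,0,-7,0,0,0,7],[0,0,-10,0,0,0,7],[0,0,-14,0,0,0,7],[-3,0,-18,0,0,0,7],[-6,0,-19.5,0,0,0,7]],
])

```text
t: 14.3
tcp_pos: [0.5714, 0.1223, 0.2509]
tool_rot: [0.646, 0.763, 0.002, 0.002]
force: [0.6, -0.2, 0.1]
finger_gap: 0.819
gripper_force: 0.0
```

>>> carry_out([
  [[-3,0,0,0,0,0,7],[-4,0,0,0,0,0,7],[-4,0,0,0,0,0,7],[-4,0,0,0,0,0,7],[-4,0,0,0,0,0,7]],
])

```text
t: 14.72
tcp_pos: [0.576, 0.082, 0.2456]
tool_rot: [0.648, 0.762, -0.0, -0.001]
force: [0.6, -0.6, -0.5]
finger_gap: 0.818
gripper_force: 0.0
```

Run:
```python
from h import *
im=cams.snapshot("wrist"); c=cams.camera_info("wrist");s=manip.sense();cv2.imwrite("pics/w10.png",im[:,:,::-1])
print(s["tcp_pos"],s["force"],s["t"],s["finger_gap"])
b=max(blobs(im[:250].copy(),(105,150,50),(122,255,255),300),key=lambda b:b[0]);print(b[0],b[1],b[2])
for a,p,q,_ in blobs(im[:250].copy(),(12,90,70),(26,255,240),10): print("brass",a,p,q,st(plane("wrist",*p,.026,c)))
k=cv2.findContours(b[3],0,cv2.CHAIN_APPROX_NONE)[0][0][:,0]
print(cv2.minAreaRect(np.array([st(plane("wrist",u,v,.024,c)) for u,v in k],np.float32)))
for a,p,q,_ in blobs(im[:250].copy(),(0,170,110),(5,255,255),60): print("red",a,p,q,st(plane("wrist",*p,.011,c)))
for n in("scene","side"):
    j=cams.snapshot(n)
    for a,p,q,_ in blobs(j,(105,150,60),(120,255,255),150):
        if a<900:print(n,a,p,st(plane(n,*p,.036)))
    for a,p,q,_ in blobs(j,(6,190,140),(16,255,255),200): print(n,"orange",a,p,st(plane(n,*p,.03)))
```

```text
[0.57605384 0.08226734 0.24552927] [-0.07706875 -0.29848918 -0.10072074] 14.7667 0.8185401818249094
3302 [275.01907935  92.78558449] [252  54  47  78]
brass 437 [512.27231121   6.15789474] [492   0  37  17] [303.40597072 227.03079059]
brass 49 [275.2244898   61.83673469] [272  58   8   8] [ -1.9479106  112.20189673]
brass 37 [275.2972973  121.13513514] [272 118   7   7] [-1.64640864 49.01170686]
brass 1945 [433.93676093 164.57634961] [406 142  59  50] [182.17678399   7.69321041]
brass 19 [312.31578947 147.89473684] [305 147  17   2] [37.72463032 21.07282193]
brass 11 [267. 193.] [262 193  11   1] [-10.32926182 -28.53623195]
brass 17 [282. 193.] [274 193  17   1] [  5.97638393 -28.47057989]
brass 519 [481.3583815  243.19075145] [461 230  49  20] [274.01322682 -93.00206102]
((-2.088869094848633, 79.9439697265625), (48.53650665283203, 82.92662811279297), 0.2509632110595703)
red 252 [299.46825397  43.6984127 ] [275  39  45  12] [ 24.3136071  135.94971051]
red 72 [246.81944444  47.33333333] [234  40  31  10] [-32.76257731 131.59807647]
red 241 [468.29045643 177.48962656] [460 167  18  22] [244.34692018  -8.26148487]
scene 255 [293.14509804  54.38039216] [-1033.69755814   -98.47951713]
scene 547 [371.94698355 222.50639854] [ 4.61350619 75.44258628]
scene orange 362 [323.94751381 224.97513812] [  1.25129754 -62.01323881]
side 361 [255.55401662 159.90027701] [-2.27023246 87.05256544]
```

Both pegs show inside the foot's holes. The foot centre is at station y = 79.9 mm (80 expected), square and at the seated height, and the carrier is still at the stop. I'll hand it in.

```bash
python3 -c "
from station import sign_off
print(sign_off())"
```

```text
the job is handed in; nothing more can be done
None
```

The steel carrier is against the red stop and the blue hopper is seated on its two pegs. I handed the job in at about 15 s of the 54 s allowed; the hand-in returned no verdict.

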